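Clamp a lock under the inspection lens and open the iris ring

ROBOT

A 6-joint arm with a two-finger parallel gripper is mounted at the origin on a cart in front of the work surface, level with it; the furniture and walls round the work are solid. World frame = base frame: x ahead of the robot, y to its left, z up, the work surface at z = 0. Lengths are in m, angles in rad, forces in N, time in s.
With the tool pointing down it reaches from about 0.325 to 0.85 m from the base axis. Payload 15.5 kg.
Tool frame: the origin (TCP) lies at the very end of the fingers, on their centre line; the grasp point (between the pads) lies 19 mm behind it; z points along the fingers, y is the direction in which the jaws open and shut (so a half turn about z gives the same grasp; the last joint's range is limited). The gripper opens to 91 mm and grips with 3 to 60 N. Pads are 32 mm wide; open, the fingers measure 118 mm over their backs; the gripper's body (76 mm by 178 mm) begins 60 mm behind the grasp point.
Start: joints at [-1.204, 0.494, 1.345, -0, 1.302, -0.096], TCP at [0.278, -0.56, 0.214] pointing down, gripper open.
Joint ranges: [-2.91, 2.91], [-0.82, 2.16], [0.22, 2.67], [-1.22, 4.37], [0.12, 2.79], [-3.08, 3.08]. Speed limits (rad/s): [1.89, 1.89, 2.57, 3.01, 3.01, 3.01].

INTERFACE

Orientations are given as a unit quaternion [x, y, z, w].
In Python, from bench import arm gives the robot as it stands. The module is installed in compiled form; this text tells all that it offers.
- The arm moves only by the shell command python3 -m pendant 'ROWS'. ROWS is JSON, one flat list of numbers, 5 for each row, row after row: the shift along the tool's x, y, z in m, then the turn about the tool's z in degrees, then the finger opening in m, from 0 to 0.0912. A call has 1 to 8 rows; each row shifts and turns the commanded pose from where the row before left it, along the tool's axes as they then stand; what a row does not reach is not made up. A row lasts 1/12 s, in which the tool goes at most 41.7 mm and 7.16 degrees, less where a joint would pass 70% of its speed; a pose out of reach is approached as far as the arm can. A call with a gripper value outside its range is refused whole. The fingers move at their own pace and stop on an object; the grip force is fixed at half the most. Time passes only in rows, so rows that do not move let the fingers close. It gives the time, the measured TCP pose, the force and the opening at its end, in the units of the state.
- arm.get_obs(): the state, without advancing time (a new reading comes with each control period).
- arm.snapshot(name): name is "scene" or "top" or "wrist"; returns the picture (400x640x3 uint8, blue, green, red); there is no depth.
- arm.camera_model(name): a dict with "camera_matrix" (3x3 intrinsics, pixels), "distortion" ([k1, k2, p1, p2, k3] as OpenCV has them; the pictures are not rectified), "R" (3x3) and "t" (3): a world point X has camera coordinates R X + t. Camera axes: x right, y down, z forward; pixel columns grow to the right and rows downward; lengths in m; the calibration is good to about 2 mm. A picture is of the moment at which its call begins: read the wrist's pose just before it. camera_model takes no time and is no camera call; for the wrist camera it gives the pose at the moment of the call.
- arm.finish_job(): hands the job in, once; it reports no verdict.
Trained networks look in the newest picture that a camera, given by its name, has taken for a name from the list of things; names that differ only in an ending like _2 or _b are one class to them, and where a whole thing is asked for, a point or a joint stands for the part that bears it (a point fixed in the world has none). Each returns a list of dicts, best first, with "score" (0 to 1); they miss things now and then, are a little off and sometimes report something else, mostly with a low value. They report only what shows in the picture. A call takes as long as a camera call.
- arm.search_frame(camera, query): "box" ([left, top, width, height] in pixels, round what is visible of it).
- arm.masks_of(camera, query): "region" (400x640 bool, what is visible of it) and "box" ([left, top, width, height] in pixels, round what is visible of it).
- arm.pinpoint(camera, query): "location" ([column, row] in pixels: a listed point, or the origin of a listed thing).
The state is a dict: "time_s": time; "joint_pos": joint angles; "dq": joint speeds; "joint_torque": joint torques, N m; "position": TCP position; "tcp_rot": TCP orientation; "wrist_force": force on the tool from outside, world axes, zero at the start; "ft_torque": the same for the moment, N m; "grip_width": finger opening in m.
Only numpy, scipy, OpenCV 4.12 (cv2) and the standard library are available. Lean on these libraries where they do the work, as an engineer would, in place of code of your own. Each camera call takes 0.05 s, during which the arm holds its last target.

TASK

Get the inspection stand ready: first swing the toggle clamp over centre by its ball handle so that its rubber foot holds the rim lock down in its nest, then turn the slim ribbed iris ring of the slanting lens anticlockwise (as seen looking into the eyepiece) all the way to its stop. Do not touch the fixed collars directly above and below the ring, and leave the tape roll, the loupe and the oil can where they stand.

Things in the scene. Friction and masses are not known exactly. Their poses are not given: they have to be found in the camera images.
- fixture: Inspection stand, bolted down: dark steel base plate 220 x 230 x 12 mm. Origin on the bench top; at yaw 0 its x points away from the robot and y to the left. On the plate: near its right edge the nest with the rim lock, the lens slanting over it, and on the left the toggle clamp.
- ring_centre (a point): Centre of the iris ring, mid-thickness, 0.166 m above the bench. z = lens axis out of the eyepiece, 25 degrees from vertical, leaning to the stand's -x (to the robot); the frame does not turn with the ring. Ribbed aluminium ring, 62 mm diameter, 14 mm thick, with one flush dark bar across its rim. Grasp across a diameter, tool along the lens axis; regrasp to turn it far enough.
- iris_ring (a joint): Angle of the iris ring, rad: 0 closed stop, 3.0 open stop (bar beside the steel mark on the upper collar, robot's side). Grows anticlockwise seen looking into the eyepiece (right-handed about z of ring_centre). Starts at 0.2 to 0.8. Friction about 0.2 N m; it stays where it is left.
- upper_collar: Fixed black collar with the eyepiece, 50 mm diameter, same axis, from 8 to 24 mm along z of ring_centre (origin and axes as ring_centre). Must not be touched.
- lower_collar: Fixed black collar and barrel below the ring, same origin and axes: 50 mm diameter from z = -8 to -43 mm, then 56 mm diameter to -66 mm, where a bracket 18 mm wide holds it from the far side. Must not be touched.
- clamp (a joint): Angle of the toggle clamp lever, rad: 0 when its rubber foot rests on the rim lock (handle upright, arm level towards the stand's -y), about 1.15 thrown open (handle tipped to the stand's +y, arm up). The weighted lever is over centre at 0.54: below that it falls shut by its own weight, above it falls open; about 0.1 N m at either end.
- clamp_ball (a point): Centre of the dark steel ball, 28 mm diameter, on the end of the clamp's handle, 85 mm from the hinge axis. When the clamp is closed it is 0.131 m above the bench, straight over clamp_hinge.
- clamp_hinge (a point): Centre of the clamp's hinge pin, 46 mm above the bench. The hinge axis is this frame's x axis (level); y and z as the stand's.
- lock_centre (a point): Centre (9 mm up) of the rim lock, an open steel case 62 x 110 x 18 mm, lying loose in the nest with its length along y.
- nest_centre (a point): Centre of the nest's floor, the top of the base plate, 12 mm above the bench, between four 8 mm high lips. The lock lies there at the start.
- tape_roll: Bystander: black tape roll, 58 mm across, 18 mm high, on the base plate; origin at its underside.
- loupe: Bystander: black eye loupe, 36 mm across, 34 mm high, on the base plate, below the lens on the robot's side; origin at its underside.
- oiler: Bystander: oil can with a bent spout, 62 mm across, 143 mm high, on the bench to the right of the stand; origin at its underside.

How it is judged:
On the way, in this order (a step that is already met when the one before it is completed fails the run):
1. the toggle clamp is over centre with its foot down on the rim lock (value of joint clamp between -0.05 and 0.07 rad and horizontal distance between lock_centre and nest_centre below 0.008 m and z of lock_centre in the frame of nest_centre below 0.013 m), for 0.2 s.
2. the iris ring is at its open stop (value of joint iris_ring above 2.9 rad and value of joint clamp between -0.05 and 0.07 rad), for 0.2 s.
At the end, for the whole second after the job is handed in: Clamp closed (joint between -0.05 and 0.07 rad) with the rim lock flat in its nest, within 8 mm of the nest's centre; iris ring at rest within 0.1 rad of its open stop at 3.0 rad; robot clear (all of step 2 and velocity of joint iris_ring below 0.05 rad/s and horizontal distance between lock_centre and nest_centre below 0.008 m and z of lock_centre in the frame of nest_centre below 0.013 m); the robot touches nothing.
It fails at once if the upper collar is touched (more than 1 N) (contact force between any of the fingers, the arm and upper_collar above 1 N).
It fails at once if the lower collar is touched (more than 1 N) (contact force between any of the fingers, the arm and lower_collar above 1 N).
It fails at once if the tape roll is shifted by more than 30 mm or knocked over (distance of tape_roll from where it was at the start of the episode above 0.03 m or angle between tape_roll's own z axis and vertical above 0.5 rad).
It fails at once if the loupe is shifted by more than 30 mm or knocked over (distance of loupe from where it was at the start of the episode above 0.03 m or angle between loupe's own z axis and vertical above 0.5 rad).
It fails at once if the oil can is shifted by more than 30 mm or knocked over (distance of oiler from where it was at the start of the episode above 0.03 m or angle between oiler's own z axis and vertical above 0.5 rad).
It also fails if it takes over 54 s, if anything falls off the work surface, if the arm or the gripper's body presses on something with over 40 N, if the wrist force passes 120 N, or if a joint passes its speed limit or range.

## Working session

There is one attempt and no reset: what is moved stays moved. The work goes in short steps, Python scripts to look and compute and a shell command to move; the robot and the scene stay as the last step left them, time stands still between calls to the robot, and variables do not carry over. Pictures are saved under pics/ and viewed, and the job is handed in when it is done.

```bash
mkdir -p pics; cat > h.py <<'E'
import numpy as np, cv2, json
from bench import arm
from scipy.spatial.transform import Rotation as Rn
def snap(n,f):
    im=arm.snapshot(n); cv2.imwrite('pics/'+f,im); return im
def ray(cam,px):
    K=np.array(cam['camera_matrix']);D=np.array(cam['distortion']);R=np.array(cam['R']);t=np.array(cam['t'])
    u=cv2.undistortPoints(np.array([[px]],float),K,D)[0,0]
    d=R.T@np.array([u[0],u[1],1]); return -R.T@t, d/np.linalg.norm(d)
def atz(cam,px,z):
    o,d=ray(cam,px); return o+d*(z-o[2])/d[2]
def proj(cam,X):
    K=np.array(cam['camera_matrix']);D=np.array(cam['distortion']);R=np.array(cam['R']);t=np.array(cam['t'])
    return cv2.projectPoints(np.array(X,float).reshape(-1,3),cv2.Rodrigues(R)[0],t,K,D)[0][:,0]
E
python3 - <<'E'
from h import *
np.set_printoptions(precision=4,suppress=True)
for n in ("scene","top"):
    snap(n,n+'0.png'); cam=arm.camera_model(n)
    print(n,'center',-np.array(cam['R']).T@cam['t'])
    for q in ("ring_centre","clamp_ball","clamp_hinge","lock_centre","nest_centre","fixture","tape_roll","loupe","oiler"):
        r=arm.pinpoint(n,q)
        print(q,[(np.round(a['location'],1),round(a['score'],2)) for a in r[:2]])
print(arm.get_obs())
E
```

```text
scene center [-0.1371  0.4536  0.8283]
ring_centre [(array([306.7, 192.8]), 0.77)]
clamp_ball [(array([199.2, 239.5]), 0.92)]
clamp_hinge [(array([240.4, 236.5]), 0.86)]
lock_centre [(array([289.9, 221.9]), 0.85)]
nest_centre [(array([294.2, 227.1]), 0.84)]
fixture [(array([271.7, 256.4]), 0.73), (array([305.3, 196.2]), 0.39)]
tape_roll [(array([263.5, 277.7]), 0.85)]
loupe [(array([305.8, 266.9]), 0.77)]
oiler [(array([303.7, 192.5]), 0.25)]
top center [0.4119 0.0615 0.9674]
ring_centre [(array([301.9, 199.8]), 0.48)]
clamp_ball [(array([224.4, 171.1]), 0.81)]
clamp_hinge [(array([254. , 175.9]), 0.57)]
lock_centre [(array([299.7, 175.8]), 0.72), (array([300.5, 204.2]), 0.42)]
nest_centre [(array([298.3, 176.2]), 0.87)]
fixture [(array([275.9, 197.3]), 0.88)]
tape_roll [(array([258.1, 215.2]), 0.61), (array([298.7, 177. ]), 0.49)]
loupe [(array([286.6, 222.5]), 0.44), (array([255.4, 215.8]), 0.25)]
oiler [(array([375.8, 237.5]), 0.85)]
{'time_s': 1.0, 'joint_pos': array([-1.2045,  0.4936,  1.3455,  0.    ,  1.3025, -0.0955]), 'dq': array([-0.0007, -0.0002, -0.001 ,  0.0001, -0.0003, -0.0011]), 'joint_torque': array([ -0.0039, -87.8718, -38.2252,   0.0703,   0.0438,   0.0001]), 'position': array([ 0.2785, -0.5596,  0.214 ]), 'tcp_rot': array([0.9735, 0.2288, 0.    , 0.    ]), 'wrist_force': array([ 0.1711, -0.0951, -0.3827]), 'ft_torque': array([-0.0168,  0.0218, -0.041 ]), 'grip_width': 0.09113036771583101}
```

```bash
python3 - <<'E'
from h import *
for n in("scene","top"):
    im=cv2.imread(f'pics/{n}0.png'); 
    c=im[130:310,160:420] if n=="scene" else im[120:280,180:420]
    cv2.imwrite(f'pics/{n}0c.png',cv2.resize(c,None,fx=3,fy=3,interpolation=cv2.INTER_CUBIC))
E
```

```text
(no output)
```

View pics/scene0.png

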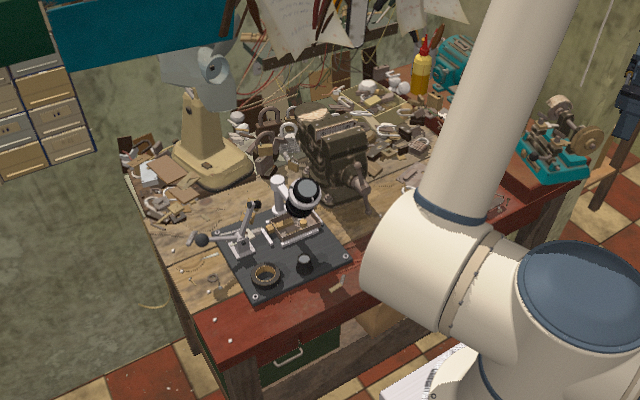

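View pics/top0.png

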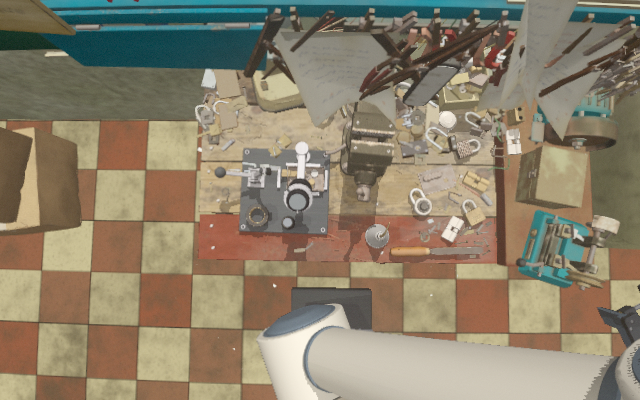

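View pics/scene0c.png

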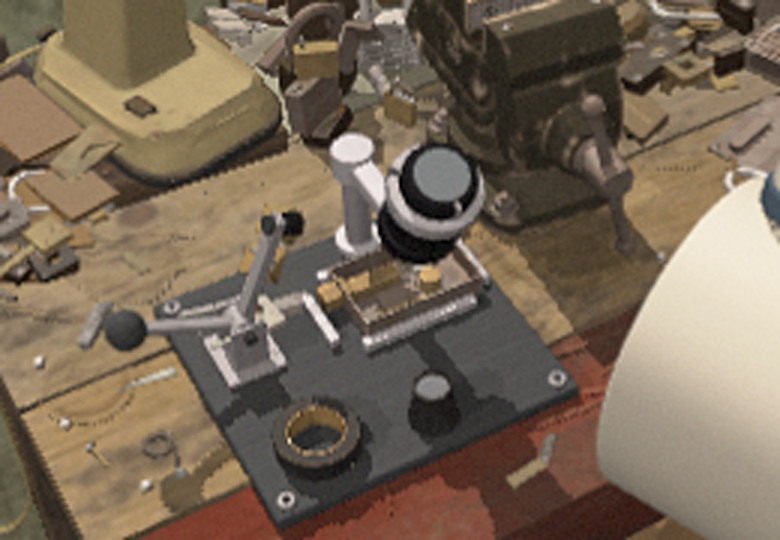

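View pics/top0c.png

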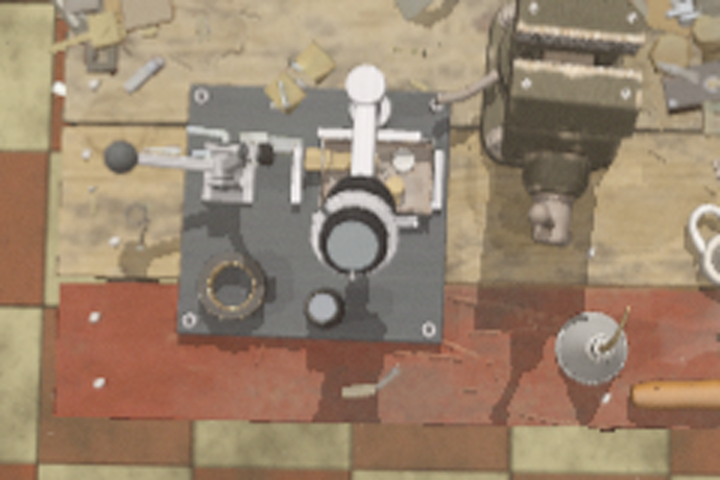

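The scene view shows the stand with its lens at about (305,195), the open clamp with its ball at (200,240), the tape at (265,277) and the loupe at (305,265). In the top view, the plate's screws are near (247,152), (325,155), (243,227) and (323,229), and the oil can is at (376,237).

```bash
python3 - <<'E'
from h import *
np.set_printoptions(precision=4,suppress=True)
S=arm.camera_model("scene");T=arm.camera_model("top")
P=[atz(T,p,0.012) for p in ((247,152),(325,154.7),(243,226.7),(322.7,229.3))]
print('screws top',*P,'mean',np.mean(P,0))
Q=[atz(S,p,0.012) for p in ((160+172/3,130+306/3),(160+558/3,130+378/3),(160+286/3,130+498/3))]
print('screws scene',*Q)
for a,b in((0,1),(2,3)): 
    d=P[b]-P[a]; print('yaw',np.degrees(np.arctan2(d[0],-d[1])) ,np.linalg.norm(d))
for a,b in((0,2),(1,3)):
    d=P[a]-P[b]; print('yawx',np.degrees(np.arctan2(d[1],d[0])),np.linalg.norm(d))
def tri(a,b):
    o1,d1=ray(S,a);o2,d2=ray(T,b)
    A=np.c_[d1,-d2]; s=np.linalg.lstsq(A,o2-o1,rcond=None)[0]
    p,q=o1+d1*s[0],o2+d2*s[1]; return (p+q)/2,np.linalg.norm(p-q)
for n,a,b in(("ring",(306.7,192.8),(301.9,199.8)),("ball",(199.2,239.5),(224.4,171.1)),("hinge",(240.4,236.5),(254,175.9)),("loupe",(305.8,266.9),(286.6,222.5)),("tape",(263.5,277.7),(258.1,215.2)),("nest",(294.2,227.1),(298.3,176.2)),("lock",(289.9,221.9),(299.7,175.8))):
    print(n,tri(a,b))
print('ring z',atz(S,(306.7,192.8),.166),atz(T,(301.9,199.8),.166))
print('hinge z',atz(S,(240.4,236.5),.046),atz(T,(254,175.9),.046))
print('nest z',atz(S,(294.2,227.1),.012),atz(T,(298.3,176.2),.012))
print('oiler',atz(T,(375.8,237.5),0),atz(T,(375.8,237.5),0.08))
E
```

```text
screws top [0.6235 0.2518 0.012 ] [0.6189 0.0468 0.012 ] [0.4274 0.256  0.012 ] [0.4242 0.05   0.012 ] mean [0.5235 0.1512 0.012 ]
screws scene [0.6243 0.2502 0.012 ] [0.4229 0.0479 0.012 ] [0.429  0.2544 0.012 ]
yaw -1.2773959984015224 0.20503773988386986
yaw -0.8824887664370167 0.2060810132344111
yawx -1.233060525753094 0.1961565157252103
yawx -0.9272269706202667 0.1947397059077788
ring (array([0.4868, 0.0999, 0.1648]), np.float64(0.0045338866664573))
ball (array([0.5652, 0.2997, 0.0704]), np.float64(0.01142383417636559))
hinge (array([0.5541, 0.2242, 0.0489]), np.float64(0.00149593492237914))
loupe (array([0.4379, 0.1398, 0.0197]), np.float64(0.007052120379706784))
tape (array([0.4588, 0.2192, 0.0129]), np.float64(0.003981845781850108))
nest (array([0.5551, 0.1078, 0.0145]), np.float64(0.01870388312780336))
lock (array([0.5582, 0.1088, 0.0272]), np.float64(0.005526876585962436))
ring z [0.4871 0.1023 0.166 ] [0.4854 0.098  0.166 ]
hinge z [0.5562 0.2227 0.046 ] [0.555  0.2253 0.046 ]
nest z [0.5508 0.0997 0.012 ] [0.5611 0.1155 0.012 ]
oiler [ 0.4053 -0.0884  0.    ] [ 0.4058 -0.076   0.08  ]
```

```bash
python3 -m pendant '[0,0,-0.03,-7,0.09, 0,0,-0.03,-7,0.09, 0,0,-0.03,-7,0.09, 0,0,-0.03,-7,0.09, 0,0,0,-7,0.09, 0,0,0,-7,0.09, 0,0,0,-7,0.09, 0,0,0,-7,0.09]'
python3 -m pendant '[0,0,0,-6.5,0.09, 0.04,0,0,0,0.09, 0.04,0,0,0,0.09, 0.04,0,0,0,0.09, 0.04,0,0,0,0.09, 0.04,0,0,0,0.09, 0.04,0,0,0,0.09]'
python3 - <<'E'
from h import *
o=arm.get_obs(); print(o['position'],o['tcp_rot'],np.degrees(o['joint_pos']))
E
```

```text
time_s: 1.67
position: [0.2785, -0.5595, 0.3341]
tcp_rot: [0.75, 0.661, -0.0, 0.0]
wrist_force: [0.3, -0.8, 0.1]
grip_width: 0.09
time_s: 2.25
position: [0.2824, -0.3177, 0.3338]
tcp_rot: [0.714, 0.701, 0.0, 0.0]
wrist_force: [0.9, 0.2, -0.3]
grip_width: 0.0903
[ 0.28242358 -0.31767877  0.3338457 ] [7.13634960e-01 7.00517761e-01 2.68393422e-05 1.01462071e-04] [-5.64267187e+01  5.18111062e+00  9.19103905e+01  5.25808313e-03
  8.28976631e+01 -5.53644866e+01]
```

```bash
python3 -m pendant '[0.035,0.018,0,0,0.09, 0.035,0.018,0,0,0.09, 0.035,0.018,0,0,0.09, 0.035,0.018,0,0,0.09, 0.035,0.018,0,0,0.09, 0.035,0.018,0,0,0.09, 0.035,0.018,0,0,0.09, 0.035,0.018,0,0,0.09]'
python3 -m pendant '[0.035,0.016,0,0,0.09, 0.035,0.016,0,0,0.09, 0.035,0.016,0,0,0.09, 0.035,0.016,0,0,0.09, 0.035,0.016,0,0,0.09, 0,0,0,0,0.09, 0,0,0,0,0.09]'
cat > look.py <<'E'
from h import *
import sys
np.set_printoptions(precision=4,suppress=True)
o=arm.get_obs(); print(o['time_s'],o['position'])
cam=arm.camera_model("wrist"); print('cam',-np.array(cam['R']).T@cam['t'],np.array(cam['R'])[2])
snap("wrist",sys.argv[1])
for q,z in (("ring_centre",.166),("clamp_ball",.081),("clamp_hinge",.046),("lock_centre",.021),("nest_centre",.012)):
    r=arm.pinpoint("wrist",q)
    print(q,[(np.round(a['location'],1),round(a['score'],2),atz(cam,a['location'],z)) for a in r[:2]])
E
python3 look.py w1.png
```

```text
time_s: 2.92
position: [0.4324, -0.0402, 0.3342]
tcp_rot: [0.713, 0.701, 0.0, 0.0]
wrist_force: [0.8, -1.0, 0.5]
grip_width: 0.09
time_s: 3.5
position: [0.5154, 0.1329, 0.3335]
tcp_rot: [0.712, 0.702, -0.0, -0.0]
wrist_force: [-0.5, -1.0, 0.1]
grip_width: 0.0903
3.5 [0.5154 0.1329 0.3335]
cam [0.5168 0.2032 0.5052] [-0.0041 -0.2475 -0.9689]
ring_centre [(array([270.3, 171.2]), 0.35, array([0.4595, 0.1585, 0.166 ]))]
clamp_ball [(array([345.1,  60.6]), 0.76, array([0.5589, 0.3017, 0.081 ]))]
clamp_hinge [(array([339.8, 121.1]), 0.98, array([0.5546, 0.221 , 0.046 ])), (array([339.8, 189.7]), 0.28, array([0.555 , 0.1094, 0.046 ]))]
lock_centre [(array([337. , 190.1]), 0.82, array([0.5521, 0.1036, 0.021 ]))]
nest_centre []
```

View pics/w1.png

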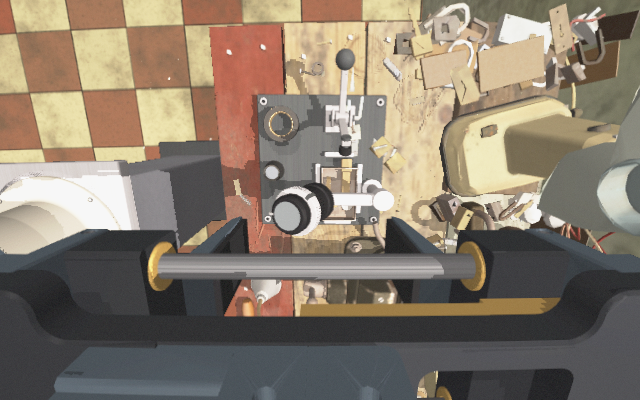

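The wrist view shows the clamp ball at (345,60) and the hinge at (340,121), and both agree with the triangulation. The lens is at (295,210). I'll move over the ball next.

```bash
python3 -m pendant '[0.034,0.0085,0,0,0.09, 0.034,0.0085,0,0,0.09, 0.034,0.0085,0,0,0.09, 0.034,0.0085,0,0,0.09, 0.033,0.0085,0,0,0.09, 0,0,0.04,0,0.09, 0,0,0.04,0,0.09, 0,0,0.03,0,0.09]'
python3 -m pendant '[0,0,0.02,0,0.09, 0,0,0,0,0.09]'
python3 look.py w2.png
```

```text
time_s: 4.47
position: [0.56, 0.2991, 0.2214]
tcp_rot: [0.714, 0.701, -0.001, -0.0]
wrist_force: [0.0, 0.8, -0.4]
grip_width: 0.0896
time_s: 4.63
position: [0.5586, 0.2978, 0.1997]
tcp_rot: [0.714, 0.7, -0.003, -0.001]
wrist_force: [-0.6, 0.2, -0.7]
grip_width: 0.0899
4.6333 [0.5586 0.2978 0.1997]
cam [0.5613 0.3686 0.3712] [-0.0107 -0.2501 -0.9682]
ring_centre []
clamp_ball [(array([317.5, 194.4]), 0.8, array([0.5596, 0.3037, 0.081 ]))]
clamp_hinge [(array([314.4, 249.8]), 0.56, array([0.5541, 0.224 , 0.046 ]))]
lock_centre []
nest_centre []
```

View pics/w2.png

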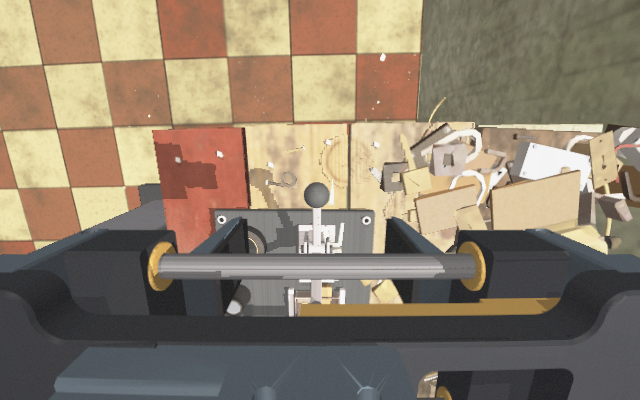

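The ball is at (317,194), which puts it at (0.559, 0.303). Descending onto it.

```bash
python3 -m pendant '[0.0045,0,0.03,0,0.09, 0,0,0.03,0,0.09, 0,0,0.03,0,0.09, 0,0,0.025,0,0.09, 0,0,0.02,0,0.09, 0,0,0,0,0.09, 0,0,0,0,0.02, 0,0,0,0,0.02]'
python3 -m pendant '[0,0,0,0,0.02, 0,0,0,0,0.02, 0,0,0,0,0.02, 0,0,0,0,0.02, 0,0,0,0,0.02]'
```

```text
time_s: 5.6
position: [0.5618, 0.3045, 0.0708]
tcp_rot: [0.713, 0.701, 0.001, 0.0]
wrist_force: [1.1, 0.8, 0.4]
grip_width: 0.0796
time_s: 6.02
position: [0.5609, 0.3041, 0.0693]
tcp_rot: [0.713, 0.701, 0.0, 0.0]
wrist_force: [-0.3, 0.7, 0.0]
grip_width: 0.0462
```

```bash
python3 -m pendant '[0,0,0.006,0,0.045, 0,0,0,0,0.02, 0,0,0,0,0.02, 0,0,0,0,0.02, 0,0,0,0,0.02, 0,0,0,0,0.02, 0,0,0,0,0.02, 0,0,0,0,0.02]'
```

```text
time_s: 6.68
position: [0.5579, 0.3038, 0.0623]
tcp_rot: [0.713, 0.701, -0.002, -0.001]
wrist_force: [-13.7, 2.2, 3.8]
grip_width: 0.0262
```

```bash
python3 -m pendant '[-0.0037,-0.002,-0.0075,0,0.02, -0.0048,0,-0.0072,0,0.02, -0.0053,0,-0.0066,0,0.02, -0.006,0,-0.0062,0,0.02, -0.0065,0,-0.0055,0,0.02, -0.007,0,-0.0048,0,0.02, 0,0,0,0,0.02]'
```

```text
time_s: 7.27
position: [0.5572, 0.269, 0.1017]
tcp_rot: [0.714, 0.7, -0.001, -0.0]
wrist_force: [-7.8, -1.5, -1.7]
grip_width: 0.0262
```

```bash
python3 -m pendant '[-0.007,0,-0.0037,0,0.02, -0.007,0,-0.003,0,0.02, -0.007,0,-0.002,0,0.02, -0.007,0,-0.0013,0,0.02, -0.006,0,-0.0006,0,0.02, -0.005,0,-0.0003,0,0.02, -0.003,0,0,0,0.02, 0,0,0,0,0.02]'
cat > s.py <<'E'
from h import *
import sys
for n in ("scene","top"):
    im=snap(n,sys.argv[1]+n+'.png')
    c=im[130:310,160:420] if n=="scene" else im[120:280,180:420]
    cv2.imwrite(f'pics/{sys.argv[1]}{n}c.png',cv2.resize(c,None,fx=3,fy=3,interpolation=cv2.INTER_CUBIC))
E
python3 s.py a1
```

```text
time_s: 7.93
position: [0.5563, 0.2277, 0.1128]
tcp_rot: [0.714, 0.7, -0.0, -0.001]
wrist_force: [-11.6, -0.1, 10.4]
grip_width: 0.026
```

View pics/a1scenec.png

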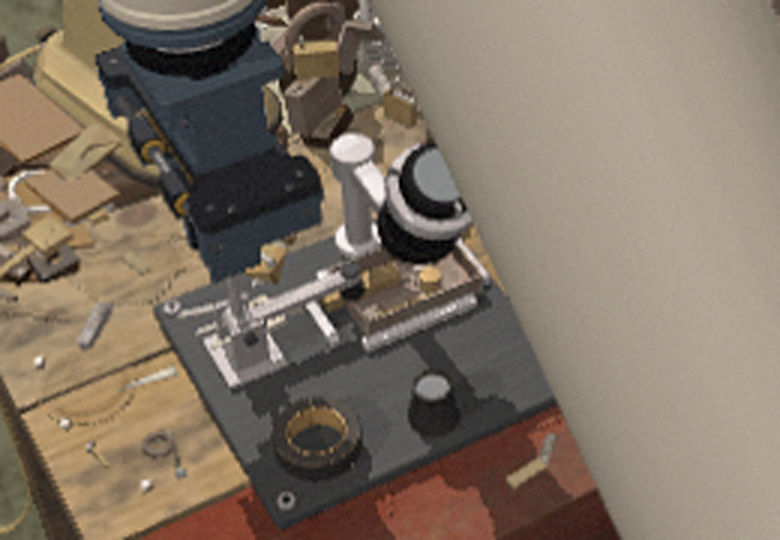

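The clamp arm is nearly level, with its foot over the lock at crop pixel (350,280). I'll nudge it a little further, release and raise.

```bash
python3 -m pendant '[-0.003,0,0,0,0.02, 0,0,0,0,0.03, 0,0,0,0,0.04, 0,0,0,0,0.06, 0,0,0,0,0.075, 0,0,0,0,0.09, 0,0,0,0,0.09, 0,0,0,0,0.09]'
python3 -m pendant '[0,0,-0.03,0,0.09, 0,0,-0.04,0,0.09, 0,0,-0.04,0,0.09, 0,0,-0.04,0,0.09, 0.04,0,-0.04,0,0.09, 0.04,0,-0.01,0,0.09]'
python3 s.py a2; python3 - <<'E'
from h import *
S=arm.camera_model("scene");T=arm.camera_model("top")
for q in ("clamp_ball","lock_centre","nest_centre","ring_centre"):
  for n,c in(("scene",S),("top",T)):
    z={"c":.131,"l":.021,"n":.012,"r":.166}[q[0]]
    print(q,n,[(a['location'],round(a['score'],2),atz(c,a['location'],z)) for a in arm.pinpoint(n,q)[:1]])
E
```

```text
time_s: 8.7
position: [0.5574, 0.2257, 0.1116]
tcp_rot: [0.714, 0.701, 0.0, 0.0]
wrist_force: [0.3, -1.3, -0.6]
grip_width: 0.067
time_s: 9.2
position: [0.5603, 0.2944, 0.307]
tcp_rot: [0.715, 0.699, 0.003, 0.002]
wrist_force: [2.2, -0.1, 0.9]
grip_width: 0.0896
clamp_ball scene [([233.4, 207.4], 0.59, array([0.55771314, 0.22701615, 0.131     ]))]
clamp_ball top [([248.2, 171.7], 0.78, array([0.55132674, 0.22385346, 0.131     ]))]
lock_centre scene []
lock_centre top [([300.1, 179.3], 0.58, array([0.55169791, 0.11022865, 0.021     ]))]
nest_centre scene [([289.9, 225.5], 0.6, array([0.5598827 , 0.10545636, 0.012     ]))]
nest_centre top [([299.8, 178.6], 0.91, array([0.55485429, 0.11151012, 0.012     ]))]
ring_centre scene [([306.1, 193.8], 0.64, array([0.48527936, 0.10468404, 0.166     ]))]
ring_centre top [([301.7, 201.4], 0.43, array([0.48190899, 0.09832603, 0.166     ]))]
```

View pics/a2scenec.png

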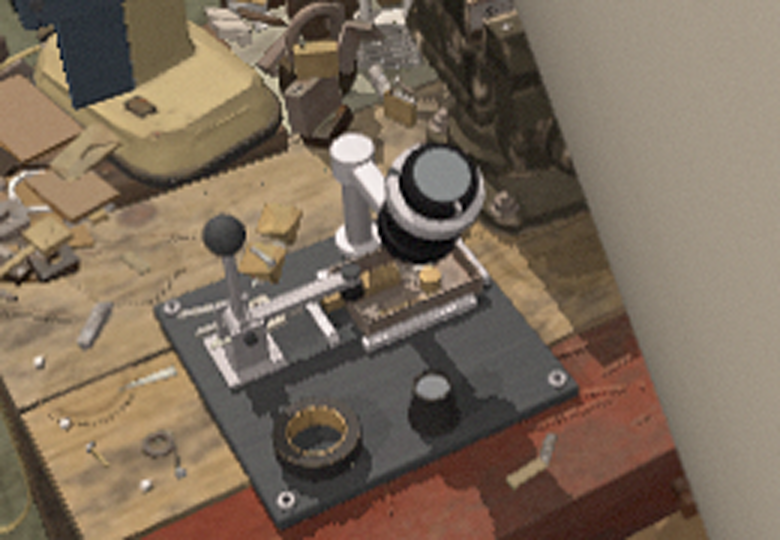

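View pics/a2topc.png

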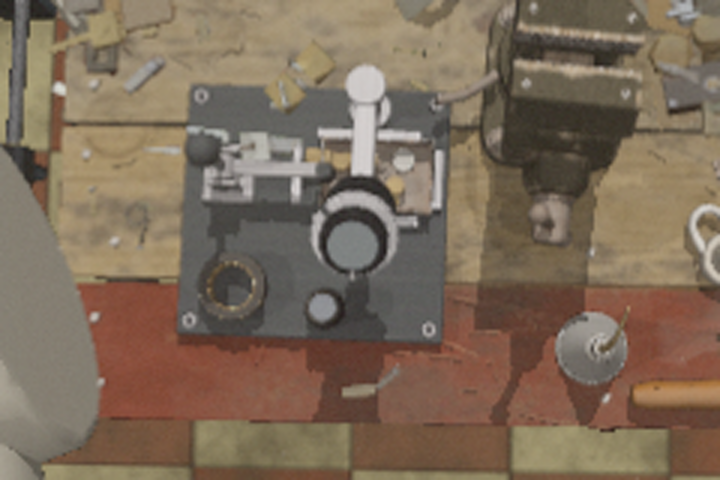

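The clamp is shut: the ball is upright over the hinge at scene crop (224,236) and the foot is on the lock. Next I'll fit the ring position by overlaying its model on the pictures.

```bash
cat > ov.py <<'E'
from h import *
import sys
np.set_printoptions(precision=4,suppress=True)
yaw=np.radians(-1.1)
Rz=Rn.from_euler('z',yaw).as_matrix()
A=Rz@Rn.from_euler('y',-25,degrees=True).as_matrix()
def circ(c,r,z): 
    t=np.linspace(0,2*np.pi,73); return c+(A@np.array([r*np.cos(t),r*np.sin(t),0*t+z])).T
def overlay(n,cam,im,c,box,f,s=6):
    x0,y0,x1,y1=box
    o=cv2.resize(im[y0:y1,x0:x1],None,fx=s,fy=s,interpolation=cv2.INTER_CUBIC)
    for r,z,col in((.031,.007,(0,0,255)),(.031,-.007,(0,255,0)),(.025,.024,(255,255,0))):
        p=((proj(cam,circ(c,r,z))-[x0,y0]+.5)*s).astype(np.int32)
        cv2.polylines(o,[p],True,col,1)
    cv2.imwrite('pics/'+f,o)
if __name__=="__main__":
    c=np.array(eval(sys.argv[1])); tag=sys.argv[2]
    for n,b in(("scene",(270,160,350,230)),("top",(265,165,345,235))):
        cam=arm.camera_model(n); overlay(n,cam,cv2.imread(f'pics/a2{n}.png'),c,b,f'ov{tag}{n}.png')
    S=arm.camera_model("scene");T=arm.camera_model("top")
    for z in(.02,.024): print(z,atz(S,(306.7,188.3),.166+z*.906)-A[:,2]*z,atz(T,(297.7,202),.166+z*.906)-A[:,2]*z)
    for z in(.15,.17,.19): print('post',z,atz(S,(277.3,180),z),atz(T,(301.7,148),z))
E
python3 ov.py "[.486,.100,.166]" 1; cd pics; python3 -c "
import cv2,numpy as np
cv2.imwrite('ov1.png',np.hstack([cv2.resize(cv2.imread(f'ov1{n}.png'),(400,350)) for n in('scene','top')]))"
```

```text
0.02 [0.4892 0.1055 0.166 ] [0.4874 0.1058 0.166 ]
0.024 [0.4874 0.1075 0.166 ] [0.4887 0.1056 0.166 ]
post 0.15 [0.5652 0.1252 0.15  ] [0.6035 0.1014 0.15  ]
post 0.17 [0.5445 0.1349 0.17  ] [0.5988 0.1004 0.17  ]
post 0.19 [0.5238 0.1446 0.19  ] [0.5942 0.0994 0.19  ]
```

View pics/ov1.png

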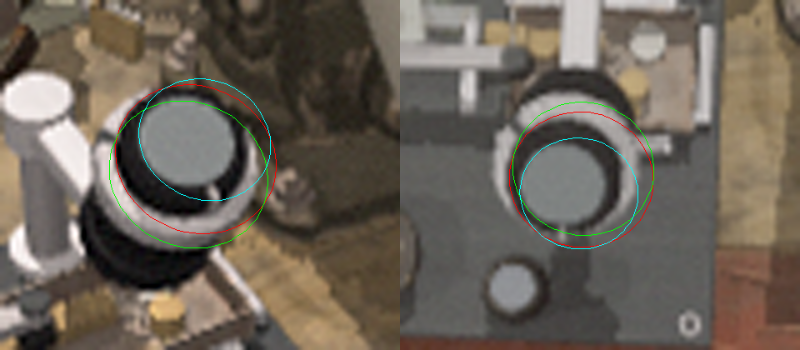

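```bash
python3 ov.py "[.4885,.1065,.166]" 2 >/dev/null; cd pics; python3 -c "
import cv2,numpy as np
cv2.imwrite('ov2.png',np.hstack([cv2.resize(cv2.imread(f'ov2{n}.png'),(400,350)) for n in('scene','top')]))"
```

```text
(no output)
```

View pics/ov2.png

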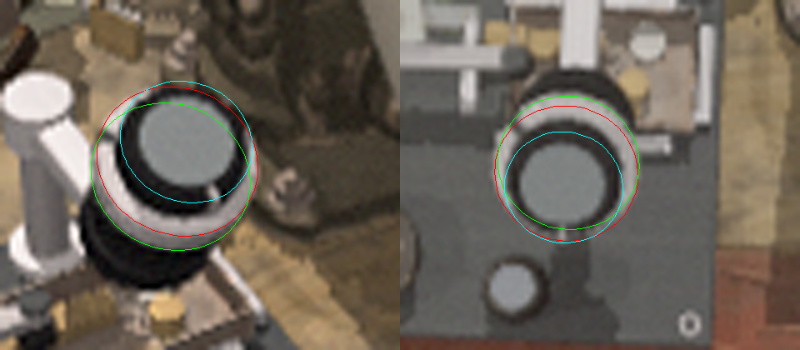

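```bash
cat > clr.py <<'E'
import numpy as np
from scipy.spatial.transform import Rotation as Rn
A=Rn.from_euler('y',-25,degrees=True).as_matrix()
def cyl(r,z0,z1):
    t=np.linspace(0,2*np.pi,361); zz=np.linspace(z0,z1,41)
    T,Z=np.meshgrid(t,zz); return np.c_[(r*np.cos(T)).ravel(),(r*np.sin(T)).ravel(),Z.ravel()]@A.T
ring=cyl(31,-7,7); U=cyl(25,8,24); L=np.r_[cyl(25,-43,-8),cyl(28,-66,-43)]
for depth in (8,14,19):   # tcp below ring centre
  for phi in range(-50,51,10):
    f=np.radians(phi); d=np.array([-np.sin(f),np.cos(f),0]); e=np.array([np.cos(f),np.sin(f),0])
    out=[]
    for s in(1,-1):
        def sup(P,w=17): 
            m=(abs(P@e)<w)&(P[:,2]>-depth-1); 
            return (P[m]@(s*d)).max() if m.any() else -99
        m=(abs(ring@e)<16)&(ring[:,2]>-depth); i=np.argmax(ring[m]@(s*d)); p=ring[m][i]
        out+= [round(sup(ring)-sup(U),1),round(sup(ring)-sup(L),1),'c(%.0f,%.0f)'%(p@e,p[2])]
    print(depth,phi,out)
E
python3 clr.py
```

```text
8 -50 [np.float64(10.5), np.float64(1.9), 'c(-1,3)', np.float64(0.2), np.float64(50.2), 'c(1,-3)']
8 -40 [np.float64(9.8), np.float64(3.0), 'c(-1,2)', np.float64(1.2), np.float64(12.7), 'c(1,-2)']
8 -30 [np.float64(9.0), np.float64(4.0), 'c(0,-0)', np.float64(2.3), np.float64(10.3), 'c(-0,0)']
8 -20 [np.float64(8.1), np.float64(5.0), 'c(1,-2)', np.float64(3.5), np.float64(8.4), 'c(-1,2)']
8 -10 [np.float64(7.1), np.float64(5.6), 'c(2,-4)', np.float64(4.7), np.float64(7.1), 'c(-2,4)']
8 0 [np.float64(6.0), np.float64(6.0), 'c(3,-6)', np.float64(6.0), np.float64(6.0), 'c(3,-6)']
8 10 [np.float64(4.7), np.float64(7.1), 'c(-2,4)', np.float64(7.1), np.float64(5.6), 'c(2,-4)']
8 20 [np.float64(3.5), np.float64(8.4), 'c(-1,2)', np.float64(8.1), np.float64(5.0), 'c(1,-2)']
8 30 [np.float64(2.3), np.float64(10.3), 'c(-0,0)', np.float64(9.0), np.float64(4.0), 'c(0,-0)']
8 40 [np.float64(1.2), np.float64(12.7), 'c(1,-2)', np.float64(9.8), np.float64(3.0), 'c(-1,2)']
8 50 [np.float64(0.2), np.float64(50.2), 'c(1,-3)', np.float64(10.5), np.float64(1.9), 'c(-1,3)']
14 -50 [np.float64(10.5), np.flo
[... 1423 characters left out ...]
(8.1), 'c(-1,2)']
19 -10 [np.float64(7.1), np.float64(4.7), 'c(2,-4)', np.float64(4.7), np.float64(7.1), 'c(-2,4)']
19 0 [np.float64(6.0), np.float64(6.0), 'c(3,-6)', np.float64(6.0), np.float64(6.0), 'c(3,-6)']
19 10 [np.float64(4.7), np.float64(7.1), 'c(-2,4)', np.float64(7.1), np.float64(4.7), 'c(2,-4)']
19 20 [np.float64(3.5), np.float64(8.1), 'c(-1,2)', np.float64(8.1), np.float64(3.2), 'c(1,-2)']
19 30 [np.float64(2.3), np.float64(9.0), 'c(-0,0)', np.float64(9.0), np.float64(1.5), 'c(0,-0)']
19 40 [np.float64(1.2), np.float64(9.8), 'c(1,-2)', np.float64(9.8), np.float64(-0.3), 'c(-1,2)']
19 50 [np.float64(0.2), np.float64(10.5), 'c(1,-3)', np.float64(10.5), np.float64(-2.0), 'c(-1,3)']
```

```bash
python3 -m pendant '[-0.0376,-0.0144,0,0,0.085, -0.0376,-0.0144,0,0,0.085, -0.0376,-0.0144,0,0,0.085, -0.0376,-0.0144,0,0,0.085, -0.0376,-0.0144,0,0,0.085, 0,0,0,-7,0.085, 0,0,0,-7,0.085, 0,0,0,-7,0.085]'
python3 -m pendant '[0,0,0,-7,0.085, 0,0,0,-7,0.085, 0,0,0,-7,0.085, 0,0,0,-7,0.085, 0,0,0,-7,0.085, 0,0,0,-7,0.085, 0,0,0,-3,0.085, 0,0,0,0,0.085]'
cat > look2.py <<'E'
from ov import *
o=arm.get_obs(); q=o['tcp_rot']; R=Rn.from_quat(q).as_matrix()
xa=np.degrees(np.arctan2(R[1,0],R[0,0]))
c=np.array(eval(sys.argv[2]))
print(o['time_s'],o['position'],'xangle',xa,'delta tool',R.T@(c-o['position']),'j6',np.degrees(o['joint_pos'][5]),'F',o['wrist_force'],'M',o['ft_torque'],o['grip_width'])
cam=arm.camera_model("wrist"); im=snap("wrist",sys.argv[1]+'.png')
p=proj(cam,c)[0].astype(int); print(p)
x0=max(0,min(540,p[0]-50)); y0=max(0,min(325,p[1]-40))
if len(sys.argv)>3: overlay("wrist",cam,im,c,(x0,y0,x0+100,y0+75),sys.argv[1]+'c.png',8)
else: cv2.imwrite('pics/'+sys.argv[1]+'c.png',cv2.resize(im[y0:y0+75,x0:x0+100],None,fx=8,fy=8,interpolation=cv2.INTER_CUBIC))
E
python3 look2.py w3 "[.4885,.1065,.166]" 1
```

```text
time_s: 10.37
position: [0.4829, 0.1073, 0.3013]
tcp_rot: [0.572, 0.82, 0.0, 0.0]
wrist_force: [0.6, -0.2, -0.2]
grip_width: 0.0849
time_s: 11.03
position: [0.483, 0.1081, 0.301]
tcp_rot: [0.216, 0.976, -0.0, -0.0]
wrist_force: [-0.0, 0.2, 0.0]
grip_width: 0.0846
11.0333 [0.483  0.1081 0.301 ] xangle 155.08351094604043 delta tool [-0.0057  0.0009  0.135 ] j6 -59.382340164029145 F [-0.0223  0.2245  0.0086] M [ 0.0412 -0.097  -0.0822] 0.0846384169225362
[316 200]
```

View pics/w3.png

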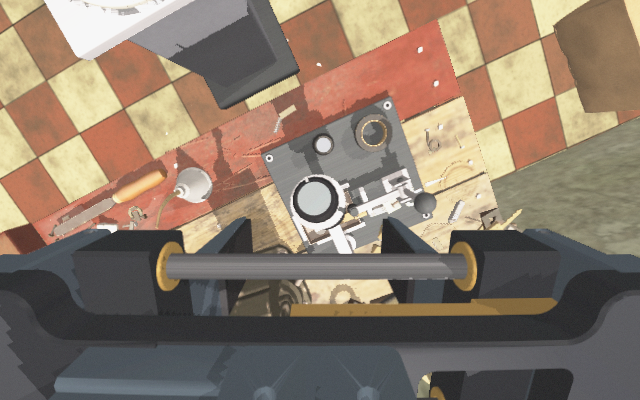

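View pics/w3c.png

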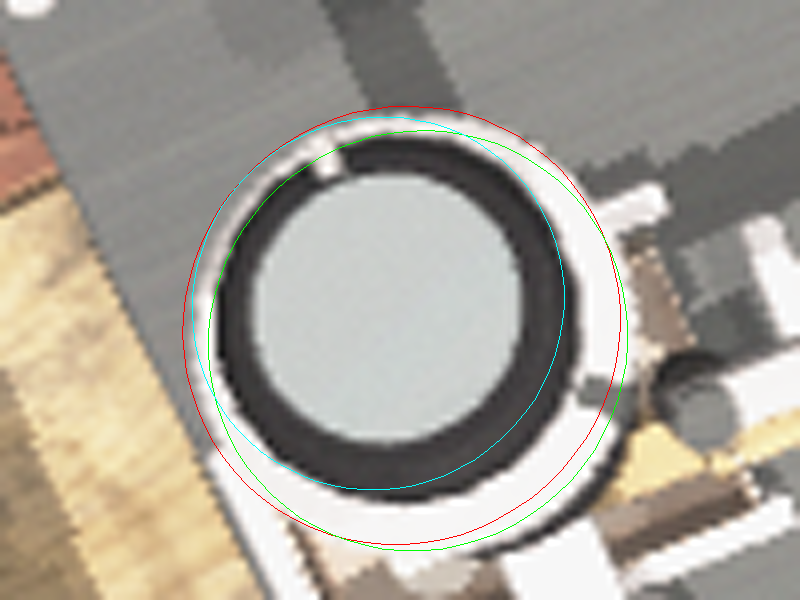

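The wrist view shows the steel mark at crop (325,160) and the bar at (600,390). That leaves about 134° to turn. The jaws are centred on the ring, so I'll descend.

```bash
python3 -m pendant '[-0.006,0,0.03,0,0.085, 0,0,0.03,0,0.085, 0,0,0.03,0,0.085, 0,0,0.03,0,0.085, 0,0,0.015,0,0.085, 0,0,0.006,0,0.085, 0,0,0,0,0.085]'
python3 look2.py w4 "[.4885,.1065,.166]" 1
```

```text
time_s: 11.67
position: [0.488, 0.1058, 0.1591]
tcp_rot: [0.218, 0.976, -0.0, -0.001]
wrist_force: [-0.5, -0.0, 0.4]
grip_width: 0.0848
11.6667 [0.488  0.1058 0.1591] xangle 154.84223641694354 delta tool [-0.0002  0.0009 -0.0069] j6 -59.46742244350886 F [-0.49   -0.0135  0.4277] M [ 0.0396 -0.1052  0.0065] 0.08483286436263966
[316 245]
```

View pics/w4.png

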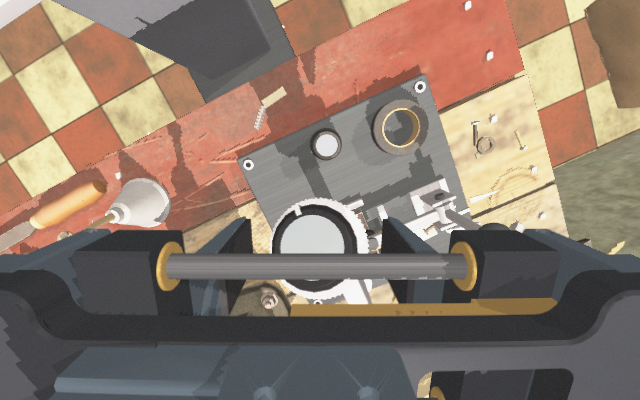

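```bash
python3 -m pendant '[0,0.0015,0.003,0,0.075, 0,0,0,0,0.07, 0,0,0,0,0.055, 0,0,0,0,0.055, 0,0,0,0,0.055, 0,0,0,0,0.055, 0,0,0,0,0.055]'
python3 look2.py w5 "[.4885,.1065,.166]"
```

```text
time_s: 12.3
position: [0.4893, 0.1068, 0.1577]
tcp_rot: [0.217, 0.976, -0.0, 0.0]
wrist_force: [-1.9, -6.3, 5.4]
grip_width: 0.0613
12.3 [0.4893 0.1068 0.1577] xangle 154.96543677801392 delta tool [ 0.0006 -0.0006 -0.0083] j6 -59.414098087361225 F [-1.8721 -6.3489  5.4272] M [-1.0089  0.2153  0.0763] 0.061287886569124594
[314 245]
```

View pics/w5.png

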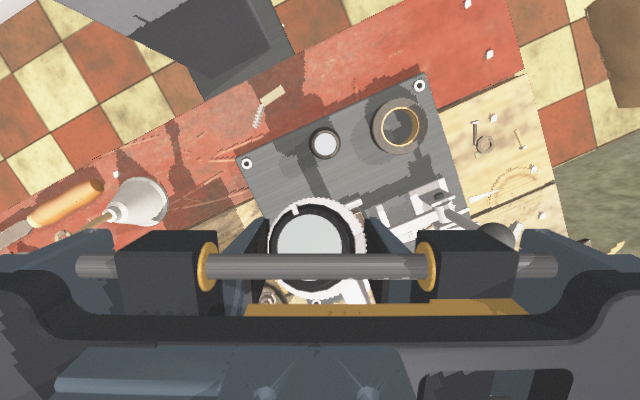

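The ring is gripped at 61.3 mm and the collar is clear. First stroke.

```bash
python3 -m pendant '[0,-0.0005,0,-4,0.055, 0,0,0,-4,0.055, 0,0,0,-4,0.055]'
python3 look2.py w6 "[.4885,.1065,.166]"
```

```text
time_s: 12.6
position: [0.4893, 0.1067, 0.1577]
tcp_rot: [0.112, 0.994, -0.0, 0.0]
wrist_force: [-0.8, -0.9, 3.5]
grip_width: 0.0615
12.6 [0.4893 0.1067 0.1577] xangle 167.12418113092704 delta tool [ 0.0007 -0.0004 -0.0083] j6 -71.6297960574678 F [-0.7537 -0.9212  3.4625] M [-0.7546  0.3328 -0.5454] 0.061507091615885745
[314 244]
```

View pics/w6.png

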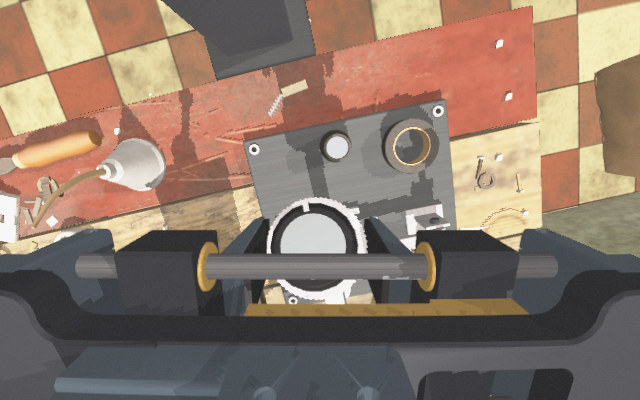

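```bash
python3 -m pendant '[0,0,0,-6,0.055, 0,0,0,-6,0.055, 0,0,0,-6,0.055, 0,0,0,-6,0.055, 0,0,0,-6,0.055, 0,0,0,-6,0.055, 0,0,0,0,0.055]'
python3 look2.py w7 "[.4885,.1065,.166]"
python3 -m pendant '[0,0,0,0,0.08, 0,0,0,0,0.08, 0,0,0,0,0.08, 0,0,0,0,0.08]'
python3 look2.py w8 "[.4885,.1065,.166]"; python3 s.py a3; python3 -c "
import cv2;im=cv2.imread('pics/w8.png');cv2.imwrite('pics/w8z.png',cv2.resize(im[180:330,230:430],None,fx=4,fy=4))"
```

```text
time_s: 13.23
position: [0.4894, 0.1067, 0.1576]
tcp_rot: [-0.201, 0.98, -0.0, 0.001]
wrist_force: [-0.4, -2.4, 3.3]
grip_width: 0.0613
13.2333 [0.4894 0.1067 0.1576] xangle -156.82139530230862 delta tool [ 0.0009  0.0002 -0.0084] j6 -107.67684229547498 F [-0.3919 -2.3717  3.331 ] M [-1.2929 -0.4975 -0.2906] 0.06125284813905112
[315 243]
time_s: 13.62
position: [0.4889, 0.107, 0.157]
tcp_rot: [-0.198, 0.98, 0.0, -0.0]
wrist_force: [-0.4, 0.3, -0.6]
grip_width: 0.0801
13.6167 [0.4889 0.107  0.157 ] xangle -157.12619425777402 delta tool [ 0.0005 -0.0003 -0.009 ] j6 -107.38489912394495 F [-0.3759  0.2875 -0.5793] M [ 0.157  -0.104  -0.0476] 0.08013005224435764
[314 244]
```

View pics/w8z.png

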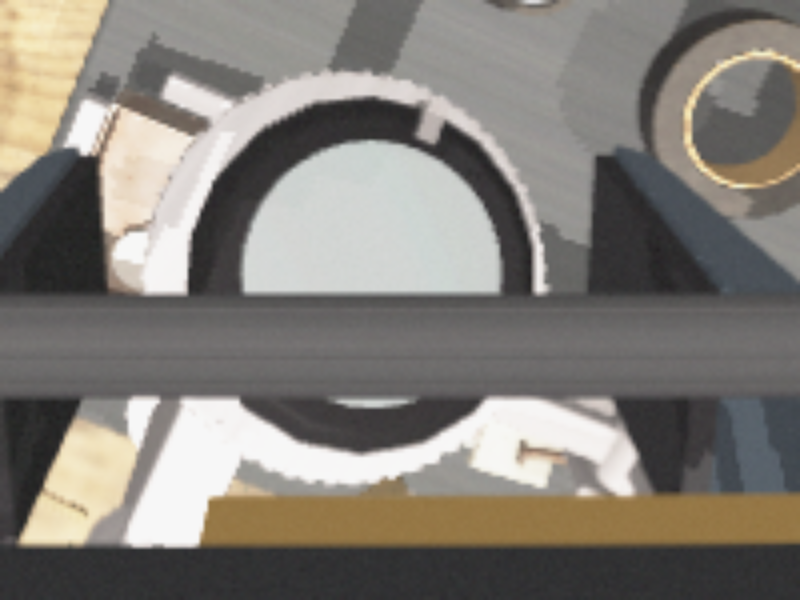

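View pics/a3scenec.png

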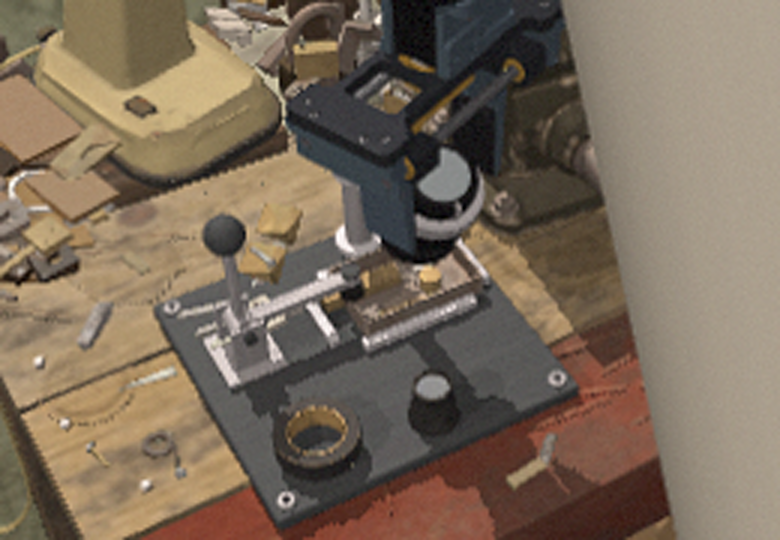

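The bar is hidden behind the gripper rod here. I'll turn the open jaws back and look again.

```bash
python3 -m pendant '[0,0,0,6,0.08, 0,0,0,6,0.08, 0,0,0,6,0.08, 0,0,0,6,0.08, 0,0,0,6,0.08, 0,0,0,6,0.08, 0,0,0,6,0.08, 0,0,0,6,0.08]'
python3 look2.py w9 "[.4885,.1065,.166]"; python3 -c "
import cv2;im=cv2.imread('pics/w9.png');cv2.imwrite('pics/w9z.png',cv2.resize(im[180:330,230:430],None,fx=4,fy=4))"
```

```text
time_s: 14.43
position: [0.4889, 0.1069, 0.157]
tcp_rot: [0.22, 0.976, 0.0, -0.0]
wrist_force: [-0.8, 0.2, -1.0]
grip_width: 0.0801
14.4333 [0.4889 0.1069 0.157 ] xangle 154.63517917470463 delta tool [ 0.0002 -0.0006 -0.009 ] j6 -59.145230014428044 F [-0.8342  0.1739 -1.0312] M [ 0.0374 -0.1729  0.0086] 0.08012833574171051
[314 245]
```

View pics/w9z.png

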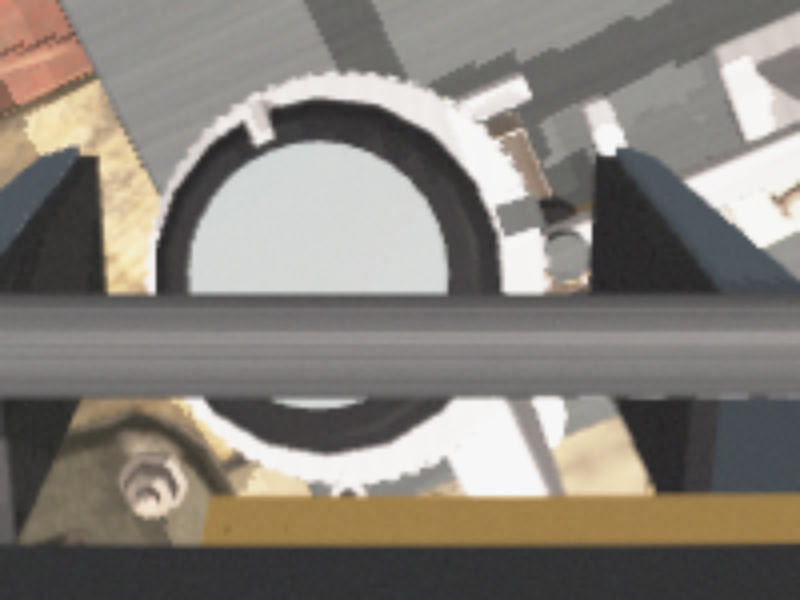

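The bar now shows at (520,215), about 95° short of the mark, so the first stroke turned it roughly 40°. Two more strokes.

```bash

python3 -m pendant '[0,0,0,0,0.055, 0,0,0,0,0.055, 0,0,0,0,0.055, 0,0,0,0,0.055, 0,0,0,0,0.055]'
python3 -m pendant '[0,0,0,-6,0.055, 0,0,0,-6,0.055, 0,0,0,-6,0.055, 0,0,0,-6,0.055, 0,0,0,-6,0.055, 0,0,0,-6,0.055, 0,0,0,-6,0.055, 0,0,0,-6,0.055]'
python3 -m pendant '[0,0,0,0,0.08, 0,0,0,0,0.08, 0,0,0,0,0.08, 0,0,0,0,0.08]'
python3 -m pendant '[0,0,0,6,0.08, 0,0,0,6,0.08, 0,0,0,6,0.08, 0,0,0,6,0.08, 0,0,0,6,0.08, 0,0,0,6,0.08, 0,0,0,6,0.08, 0,0,0,6,0.08]'
python3 look2.py w10 "[.4885,.1065,.166]"; python3 -c "
import cv2;im=cv2.imread('pics/w10.png');cv2.imwrite('pics/w10z.png',cv2.resize(im[180:330,230:430],None,fx=4,fy=4))"
```

```text
time_s: 14.9
position: [0.489, 0.1069, 0.1571]
tcp_rot: [0.216, 0.976, -0.0, -0.0]
wrist_force: [1.1, 0.8, 0.0]
grip_width: 0.0614
time_s: 15.57
position: [0.4892, 0.1066, 0.1571]
tcp_rot: [-0.202, 0.979, -0.0, 0.0]
wrist_force: [1.7, -0.9, -0.5]
grip_width: 0.0612
time_s: 15.9
position: [0.489, 0.107, 0.1571]
tcp_rot: [-0.198, 0.98, 0.0, -0.0]
wrist_force: [0.4, -0.1, -0.2]
grip_width: 0.0799
time_s: 16.57
position: [0.489, 0.107, 0.1571]
tcp_rot: [0.22, 0.975, 0.0, -0.0]
wrist_force: [-0.0, 0.3, 0.6]
grip_width: 0.0799
16.5667 [0.489  0.107  0.1571] xangle 154.55858567494963 delta tool [ 0.0002 -0.0006 -0.0089] j6 -59.067871904371025 F [-0.0392  0.3287  0.591 ] M [ 0.0817 -0.1057  0.0033] 0.07992419562161403
[314 245]
```

View pics/w10z.png

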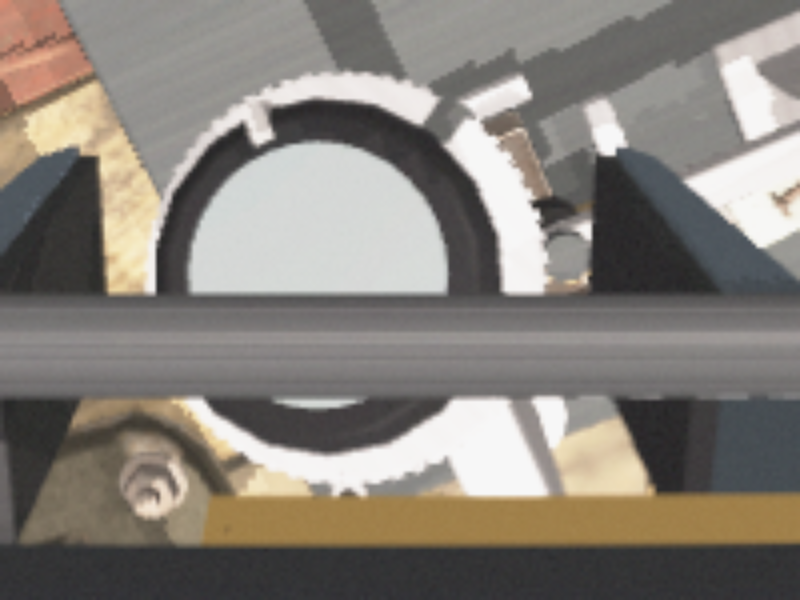

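The bar is at (450,115) with about 58° left.

```bash

python3 -m pendant '[0,0,0,0,0.055, 0,0,0,0,0.055, 0,0,0,0,0.055, 0,0,0,0,0.055, 0,0,0,0,0.055]'
python3 -m pendant '[0,0,0,-6,0.055, 0,0,0,-6,0.055, 0,0,0,-6,0.055, 0,0,0,-6,0.055, 0,0,0,-6,0.055, 0,0,0,-6,0.055, 0,0,0,-6,0.055, 0,0,0,-6,0.055]'
python3 -m pendant '[0,0,0,0,0.08, 0,0,0,0,0.08, 0,0,0,0,0.08, 0,0,0,0,0.08]'
python3 -m pendant '[0,0,0,6,0.08, 0,0,0,6,0.08, 0,0,0,6,0.08, 0,0,0,6,0.08, 0,0,0,6,0.08, 0,0,0,6,0.08, 0,0,0,6,0.08, 0,0,0,6,0.08]'
python3 -m pendant '[0,0,0,0,0.055, 0,0,0,0,0.055, 0,0,0,0,0.055, 0,0,0,0,0.055, 0,0,0,0,0.055]'
python3 -m pendant '[0,0,0,-5,0.055, 0,0,0,-5,0.055, 0,0,0,-5,0.055]'
python3 look2.py w11 "[.4885,.1065,.166]"; python3 -c "
import cv2;im=cv2.imread('pics/w11.png');cv2.imwrite('pics/w11z.png',cv2.resize(im[180:330,230:430],None,fx=4,fy=4))"
```

```text
time_s: 17.03
position: [0.489, 0.1069, 0.1571]
tcp_rot: [0.216, 0.976, -0.0, -0.0]
wrist_force: [0.1, -0.1, -0.0]
grip_width: 0.061
time_s: 17.7
position: [0.4892, 0.1066, 0.1571]
tcp_rot: [-0.202, 0.979, -0.0, 0.0]
wrist_force: [3.3, -0.9, -5.3]
grip_width: 0.0615
time_s: 18.03
position: [0.4889, 0.107, 0.157]
tcp_rot: [-0.198, 0.98, 0.0, -0.0]
wrist_force: [0.5, -0.2, 0.2]
grip_width: 0.0798
time_s: 18.7
position: [0.4889, 0.107, 0.1571]
tcp_rot: [0.22, 0.975, 0.0, -0.0]
wrist_force: [-0.1, 0.5, -0.1]
grip_width: 0.0795
time_s: 19.12
position: [0.489, 0.1069, 0.1571]
tcp_rot: [0.216, 0.976, -0.0, -0.0]
wrist_force: [-0.6, 0.1, -0.1]
grip_width: 0.0615
time_s: 19.37
position: [0.489, 0.1067, 0.157]
tcp_rot: [0.085, 0.996, -0.0, -0.0]
wrist_force: [0.8, -0.5, -0.3]
grip_width: 0.0616
19.3667 [0.489  0.1067 0.157 ] xangle 170.2384758809256 delta tool [ 0.0005 -0.0003 -0.009 ] j6 -74.74685045573824 F [ 0.7837 -0.5378 -0.2865] M [-0.7158 -0.176  -0.5316] 0.0615644614602182
[314 245]
```

View pics/w11z.png

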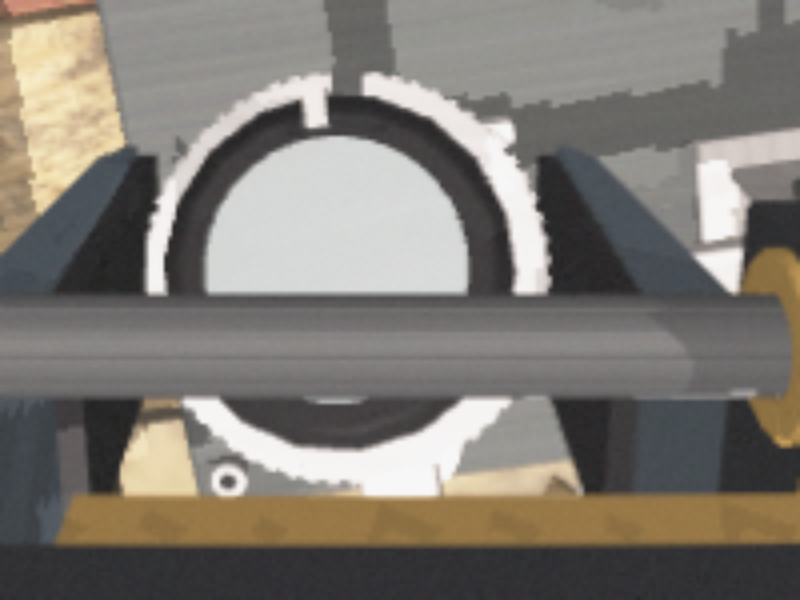

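The bar at (347,85) is nearly at the mark at (315,105). A few more degrees, watching the moment for the stop.

```bash

python3 -m pendant '[0,0,0,-4,0.055, 0,0,0,-4,0.055]'; python3 -c "
from h import *;print(arm.get_obs()['ft_torque'])"
python3 -m pendant '[0,0,0,-4,0.055, 0,0,0,-4,0.055]'
python3 look2.py w12 "[.4885,.1065,.166]"; python3 -c "
import cv2;im=cv2.imread('pics/w12.png');cv2.imwrite('pics/w12z.png',cv2.resize(im[180:330,230:430],None,fx=4,fy=4))"
```

```text
time_s: 19.58
position: [0.489, 0.1067, 0.1571]
tcp_rot: [0.017, 1.0, -0.0, -0.0]
wrist_force: [0.2, -1.5, -0.8]
grip_width: 0.0612
[-1.22743338 -0.18277841 -0.67109604]
time_s: 19.75
position: [0.489, 0.1066, 0.157]
tcp_rot: [-0.053, 0.999, -0.0, -0.0]
wrist_force: [0.8, -2.6, -3.0]
grip_width: 0.0612
19.75 [0.489  0.1066 0.157 ] xangle -173.97383311162326 delta tool [ 0.0005 -0.0001 -0.009 ] j6 -90.54359220142271 F [ 0.7616 -2.646  -2.9996] M [-0.5803 -0.7478 -1.2851] 0.06120572698247889
[315 244]
```

View pics/w12z.png

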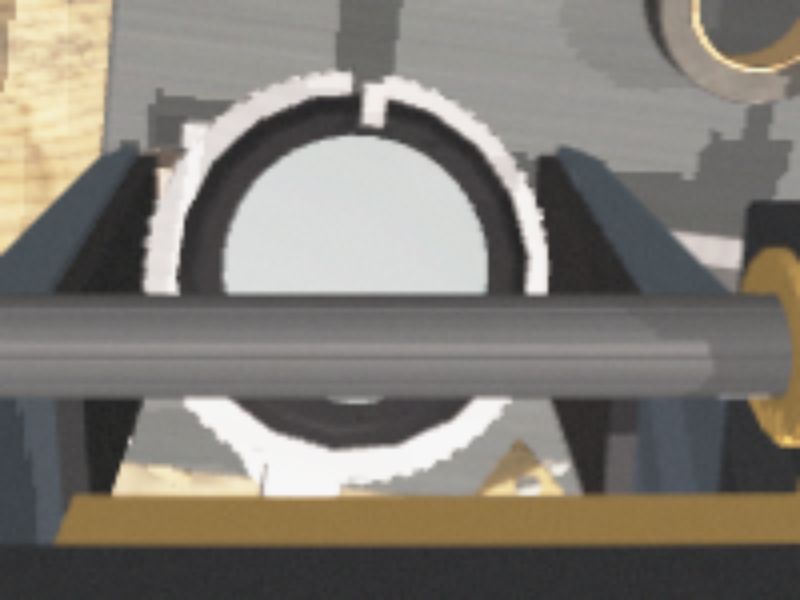

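The moment rose to 1.3 N m and the bar meets the mark at (370,90), so it's at the stop. I'll press a little more, hold, release and rise.

```bash

python3 -m pendant '[0,0,0,-4,0.055, 0,0,0,-3,0.055, 0,0,0,0,0.055, 0,0,0,0,0.055, 0,0,0,0,0.055]'; python3 -c "
from h import *;print(arm.get_obs()['ft_torque'])"
python3 -m pendant '[0,0,0,0,0.085, 0,0,0,0,0.085, 0,0,0,0,0.085, 0,0,0,0,0.085, 0,0,0,0,0.085]'
python3 -m pendant '[0,0,-0.02,0,0.085, 0,0,-0.03,0,0.085, 0,0,-0.04,0,0.085, 0,0,-0.04,0,0.085, 0,0,-0.03,0,0.085, 0,0,0,0,0.085]'
python3 look2.py w13 "[.4885,.1065,.166]"; python3 s.py a4
```

```text
time_s: 20.22
position: [0.489, 0.1066, 0.157]
tcp_rot: [-0.111, 0.994, -0.0, -0.0]
wrist_force: [1.1, -6.1, -2.3]
grip_width: 0.0612
[-0.93218835 -0.3225831  -0.55179119]
time_s: 20.63
position: [0.489, 0.1071, 0.1571]
tcp_rot: [-0.113, 0.994, 0.0, 0.0]
wrist_force: [-0.2, -0.2, 0.1]
grip_width: 0.0848
time_s: 21.13
position: [0.4914, 0.1072, 0.3232]
tcp_rot: [-0.113, 0.994, -0.0, 0.005]
wrist_force: [0.0, -0.2, 0.3]
grip_width: 0.0846
21.1333 [0.4914 0.1072 0.3232] xangle -167.05038510282142 delta tool [0.0044 0.0001 0.1572] j6 -97.44997414039194 F [ 0.0225 -0.2054  0.2508] M [ 0.1295 -0.1173 -0.0545] 0.08463656100214915
[315 187]
```

View pics/w13c.png

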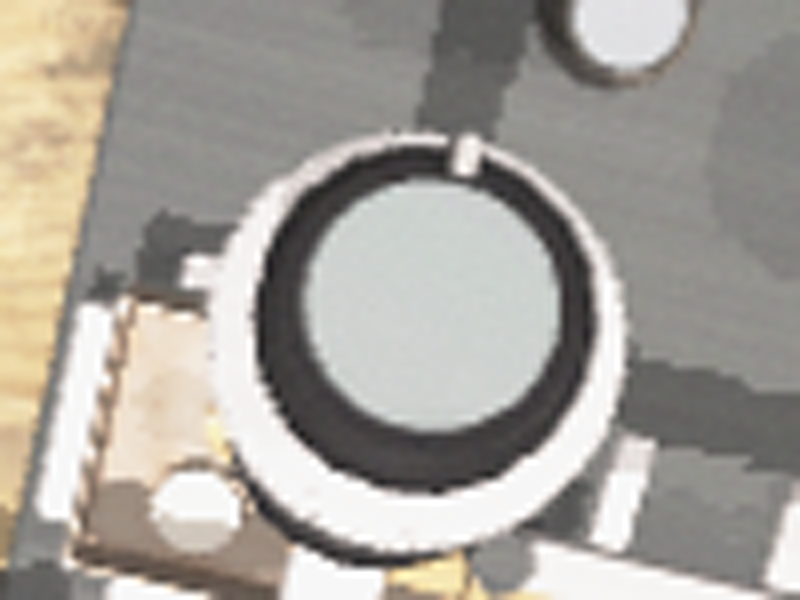

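View pics/a4scenec.png

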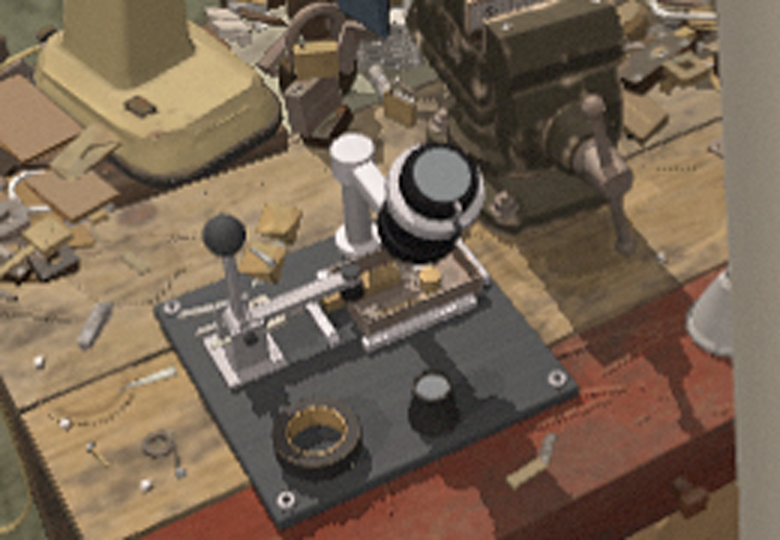

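The clamp is still shut and nothing has shifted. The bar is tucked under the mark, so I'll back off toward the robot side for a clear check.

```bash

python3 -m pendant '[0.03,0,-0.01,7,0.085, 0.03,0,-0.01,7,0.085, 0.03,0,0,0,0.085, 0.02,0,0,0,0.085, 0,0,0,0,0.085, 0,0,0,0,0.085]'
python3 look2.py w14 "[.4885,.1065,.166]"
python3 - <<'E'
from ov import *
c=np.array([.4885,.1065,.166]);cam=arm.camera_model("wrist");im=cv2.imread('pics/w14.png')
x0,y0=[int(v) for v in proj(cam,c)[0]-[40,30]]; s=10
o=cv2.resize(im[y0:y0+60,x0:x0+80],None,fx=s,fy=s,interpolation=cv2.INTER_CUBIC)
for a,col in((180,(0,0,255)),(174.3,(0,255,0)),(185.7,(255,0,0))):
    t=np.radians(a); P=np.array([c+A@[.031*np.cos(t),.031*np.sin(t),z] for z in(-.007,.007)])
    cv2.polylines(o,[((proj(cam,P)-[x0,y0]+.5)*s).astype(np.int32)],False,col,1)
cv2.imwrite('pics/w14z.png',o)
E
```

```text
time_s: 21.78
position: [0.3789, 0.098, 0.3363]
tcp_rot: [0.009, 1.0, -0.0, -0.001]
wrist_force: [-0.0, 0.2, -0.2]
grip_width: 0.0846
21.7833 [0.3789 0.098  0.3363] xangle 178.9716754016049 delta tool [-0.1096  0.0105  0.1702] j6 -83.23698655339037 F [-0.0489  0.2391 -0.2462] M [ 0.0966 -0.1349  0.0142] 0.0845864107452616
[323 268]
```

View pics/w14z.png

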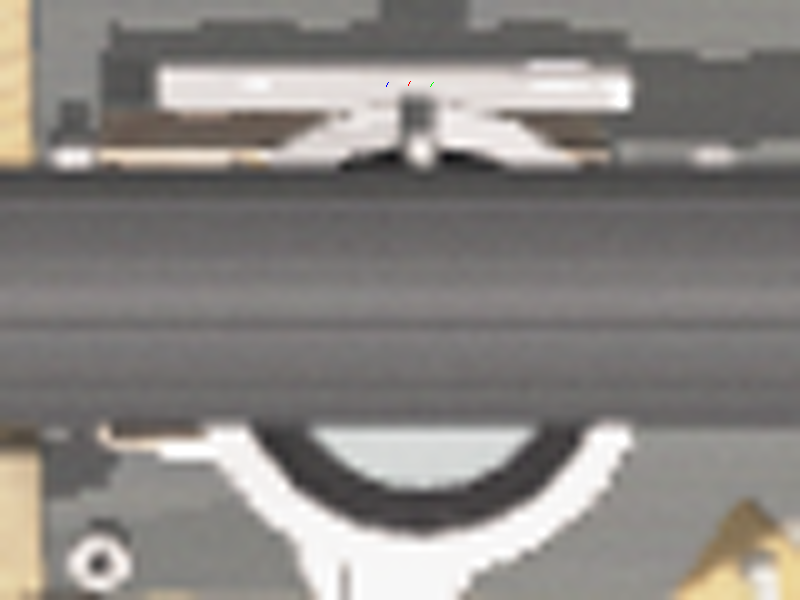

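The bar at (418,112) sits directly below the mark at (421,150), where 0.1 rad would be about 22 px. The ring is at its stop and the robot is clear, so I'm handing in.

```bash
python3 -c "
from h import *
print(arm.finish_job())"
```

```text
the job is handed in; nothing more can be done
None
```

The stand is ready and the job was handed in at about 22 s. No verdict is reported, so these results rest on my own last checks.

**Clamp:** I gripped the ball and carried it over its arc until the clamp closed, then released it. The last scene picture shows the ball upright over the hinge, the arm level and the foot down on the lock in its nest. I read this from the pictures; the clamp angle itself was not measured.

**Iris ring:** I turned it anticlockwise in four regrasped strokes of about 40°, the last one shorter as it met the stop. The moves only allow a vertical tool, so I could not align it with the lens axis. I kept the jaws within about ±24° of the lens's sideways diameter so they would clear the collars.
- **At the stop:** the wrist moment rose to about 1.3 N m. In the final close view the bar sits directly below the steel mark, within about 1–2° (the limit is 0.1 rad, about 6°).
- **Disagreement:** while I held the ring against the stop, the moment fell back to about 0.55 N m, which is no more than ordinary turning friction. I relied on the bar's position instead.

**Surroundings:** I saw no sign of contact with the collars, though contact force there was not measured separately. The tape roll and loupe stand where they were. The arm partly hid the oil can in the last picture; it was upright, and the gripper never went near it. At hand-in the arm was well clear, with the wrist force near zero.

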